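Measure where the knob sits on a nightstand door

ROBOT

A 6-joint arm with a two-finger parallel gripper is mounted at the origin on the work surface. World frame = base frame: x ahead of the robot, y to its left, z up, the work surface at z = 0. Lengths are in m, angles in rad, forces in N, time in s.
With the tool pointing down it reaches from about 0.375 to 0.925 m from the base axis. Payload 5.7 kg.
Tool frame: the origin (TCP) lies midway between the tips of the shut fingers; the grasp point (between the pads) lies 19 mm behind it; z points along the fingers, y is the line along which they close (so a half turn about z gives the same grasp; the last joint's range is limited). The gripper opens to 88 mm and grips with 3 to 60 N. Pads are 20 mm wide; open, the fingers measure 115 mm over their backs; the gripper's body (75 mm by 178 mm) begins 61 mm behind the grasp point.
Start: joints at [1.011, 0.359, 1.51, -0, 1.272, -0.115], TCP at [0.258, 0.542, 0.223] pointing down, gripper open.
Joint ranges: [-2.97, 2.97], [-1.01, 2.36], [0.21, 2.38], [-0.96, 4.11], [0.2, 2.71], [-2.98, 2.98]. Speed limits (rad/s): [2.39, 2.39, 3.14, 3.14, 3.14, 3.14].

INTERFACE

Orientations are given as [roll, pitch, yaw] about the fixed x, y, z axes, in that order (R = Rz(yaw) Ry(pitch) Rx(roll)).
In Python, from plant import bot, eyes gives the robot as it stands.
- The arm moves only by the tool drive_tool, never from a script. Its argument "steps" is a list of rows, each an object of numbers: "claw": the closure, from -1 (fully open) to 1 (shut); "x", "y", "z": the shift along the tool's x, y, z scaled (see below); "turn": the turn about the tool's z scaled (see below). In form: [{"claw": .., "x": .., "y": .., "z": .., "turn": ..}, ...]. A call has exactly 5 rows; each row shifts and turns the commanded pose from where the row before left it, along the tool's axes as they then stand; what a row does not reach is not made up. The controller multiplies each number of a shift by 5 cm and each number of a turn by 6 degrees. A row lasts 1/8 s, in which the tool goes at most 62.5 mm and 10.7 degrees, less where a joint would pass 70% of its speed; a pose out of reach is approached as far as the arm can. A call with a number of a shift or a turn outside -1 to 1 is refused whole. A call with a gripper value outside its range is refused whole. The fingers move at their own pace and stop on an object; "force" is the grip in N (left out, the last holds). Time passes only in rows, so rows that do not move let the fingers close, or fill a call up. It gives the time, the measured TCP pose, the force, the opening and the grip force at its end, in the units of the state.
- bot.read_state(): the state, without advancing time (a new reading comes with each control period).
- eyes.get_image(name): name is "side" or "top"; returns the picture (384x512x3 uint8, blue, green, red); there is no depth.
- eyes.camera_info(name): a dict with "fx", "fy", "cx", "cy" (pixels), "k1" (the pictures are not rectified: a ray, as slopes to the right and down, at radius r is drawn at 1 + k1 r^2 times it, then the intrinsics apply), "rvec" (rotation vector, rad) and "tvec" (3), from world to camera coordinates, as OpenCV has them. Camera axes: x right, y down, z forward; pixel columns grow to the right and rows downward; lengths in m; the calibration is good to about 2 mm. A picture is of the moment at which its call begins. camera_info takes no time and is no camera call.
- bot.close_job(): hands the job in; it is judged then, once.
The state is a dict: "clock": time; "qpos": joint angles; "joint_velocities": joint speeds; "effort": joint torques, N m; "eef_pos": TCP position; "tcp_rot": TCP orientation; "force": force on the tool from outside, world axes, zero at the start; "ft_torque": the same for the moment, N m; "grip_width": finger opening in m; "gripper_force": force on a finger pad.
Only numpy, scipy, OpenCV 4.12 (cv2) and the standard library are available. Lean on these libraries where they do the work, as an engineer would, in place of code of your own. Each camera call takes 0.05 s, during which the arm holds its last target. There are 200 camera calls.

TASK

Set the tape measure down in the plywood saddle on the cabinet door, with its pull tab out through the front slot, and let go; then press its top button all the way down and release it to switch it on. Then take the pull tab and draw the blade along the door until the middle of the tab is level with the middle of the brass knob, keep it there for a good second, and ease the blade fully back in without letting it snap, leaving the tape in the saddle. Do not drop the tape, and leave the clock, mug and jar where they are.

Things in the scene. Friction and masses are not known exactly. Their poses are not given: they have to be found in the camera images.
- tape: Loose grey tape measure standing upright: case 80 mm long (its x), 44 wide (y), 62 tall, flat sides, 0.4 to 0.6 kg. Origin: centre of its underside; z up. A steel blade leaves the bottom of the +x end, ending in a pull tab. A round button stands on top (top face 84 mm above the origin). Grip across the 44 mm width, 35 mm or more above the underside, so the fingertips clear the saddle.
- tab_mid (a point): Middle of the upright steel pull tab on the blade's end: a block 14 mm (along x) x 24 (along y) x 42 tall; this point lies 23 mm above the level of the case's underside. Blade fully in: 85 mm ahead (+x) of the tape's origin, 45 mm ahead of the case. Axes as tape. Grip it from above across its 24 mm width.
- tape_tab (a joint): How far the blade is drawn out, m: 0 = fully in, stop at 0.19. A spring pulls it back with 3 N at 0, 25 N/m more as it comes out; a drag of 10 N per m/s slows it. Let go of far out, it snaps back at over 0.4 m/s; within the last 20 mm it does not.
- tape_button (a joint): The tape's top button, m: 0 = up, 0.006 = fully down. It springs back; fully down takes 5 N.
- tape_button_top (a point): Centre of the top face of the tape's round push button (26 mm across), on the middle of the case's top; it goes down along the tape's -z.
- door: White nightstand door lying on its back on the table, fixed: 360 mm (its x) x 220 mm (y) x 18 mm thick. Origin: centre of the underside; z up. The blade is to run along +x over its centreline. A plywood saddle for the tape stands near its -x end.
- saddle (a point): Centre of the saddle's floor, on the door's top face; axes as door. An open pocket with 5 mm of play on each side of the case: cheeks 14 mm tall, 8 thick, 54 apart; back stop 14 tall, 45 mm behind (-x); two front posts 30 tall, 10 thick, 45 mm ahead (+x), a 28 mm slot between them for the blade (the tab stays ahead of them). The tape's origin belongs at this point, its x along the door's +x.
- knob: Round brass knob fixed on the door's top face near the door's +y long edge, 30 mm across, 29 mm tall. Origin: centre of its foot; axes as door. It stands 82 mm to the side (+y) of the blade's line, and 60 to 150 mm further along x than the tab of the seated tape with the blade in.
- clock: Bystander: black bedside alarm clock, 46 x 90 x 70 mm box with a round dial. Origin: centre of its underside.
- mug: Bystander: white mug, 76 mm across, 90 mm tall. Origin: centre of its underside.
- jar: Bystander: cream jar, 68 mm across, 70 mm tall. Origin: centre of its underside.
Things that resemble listed ones, but are neither listed nor needed, are in the scene too. What is shaped like the tape but green is not meant.

How it is judged:
By the outcome, as a careful person would: the job done as asked, in the order asked, and still so for the second after the job is handed in, with the robot touching nothing.
It also fails if it takes over 59 s, if anything falls off the work surface, if the arm or the gripper's body presses on something with over 40 N, if the wrist force passes 120 N, or if a joint passes its speed limit or range.

## Working session

There is one attempt and no reset: what is moved stays moved. The work goes in short steps, Python scripts to look and compute and a tool call to move; the robot and the scene stay as the last step left them, time stands still between calls to the robot, and variables do not carry over. Pictures are saved under pics/ and viewed, at most 10 in all, crops included, and the job is handed in when it is done.

Besides the shell and the picture viewer there is one more tool, called after "Request:" in YAML: its name, and indented under it one key for each argument. drive_tool: Moves the arm, as the interface text tells. Shifts and turns lie within -1 to 1; 1 stands for 5 cm of shift or 6 degrees of turn. Its arguments: {"type":"object","properties":{"steps":{"type":"array"},"force":{"type":"number"}},"required":["steps"]}

```bash
ls; mkdir -p pics
cat > h.py <<'E'
import numpy as np, cv2
from plant import bot, eyes
def cam(n):
    c=eyes.camera_info(n); R=cv2.Rodrigues(np.array(c['rvec'],float))[0]; return c,R,np.array(c['tvec'],float).ravel()
def ray(n,u,v):
    c,R,t=cam(n); x=(u-c['cx'])/c['fx']; y=(v-c['cy'])/c['fy']; rd=np.hypot(x,y); r=rd
    for _ in range(30): r=rd/(1+c['k1']*r*r)
    s=r/rd if rd else 1
    return -R.T@t, R.T@np.array([x*s,y*s,1])
def onz(n,u,v,z):
    o,d=ray(n,u,v); return o+d*(z-o[2])/d[2]
def proj(n,p):
    c,R,t=cam(n); q=R@np.array(p,float)+t; x,y=q[:2]/q[2]; f=1+c['k1']*(x*x+y*y)
    return np.array([c['fx']*x*f+c['cx'],c['fy']*y*f+c['cy']])
def tri(n1,p1,n2,p2):
    o1,d1=ray(n1,*p1);o2,d2=ray(n2,*p2)
    s=np.linalg.lstsq(np.c_[d1,-d2],o2-o1,rcond=None)[0]
    a=o1+s[0]*d1;b=o2+s[1]*d2; return (a+b)/2,np.linalg.norm(a-b)
E
python3 - <<'E'
from h import *
a=eyes.get_image('top');b=eyes.get_image('side')
cv2.imwrite('pics/top0.png',a);cv2.imwrite('pics/side0.png',b)
print(bot.read_state())
for n in('top','side'):print(eyes.camera_info(n), ray(n,256,192))
E
```

```text
pics
{'clock': 0.1, 'qpos': array([ 1.01085771e+00,  3.59423468e-01,  1.51128931e+00, -2.58653877e-05,
        1.27250054e+00, -1.15121550e-01]), 'joint_velocities': array([-2.19242687e-04, -1.84645456e-04, -1.52171245e-03,  3.95214645e-06,
       -4.57181336e-04, -1.28588506e-03]), 'effort': array([-8.13344086e-04, -5.16358531e+01, -2.71405774e+01,  6.75517903e-02,
        2.77662330e-02, -5.47742400e-05]), 'eef_pos': array([0.25787947, 0.54108488, 0.22191259]), 'tcp_rot': array([-3.13997987e+00, -1.61615077e-04,  2.69678308e+00]), 'force': array([ 0.06969871, -0.52000081,  0.30125762]), 'ft_torque': array([-0.00342865, -0.04975127, -0.04397871]), 'gripper_force': 0.0, 'grip_width': 0.08770029370207451}
{'fx': 493.16230229022545, 'fy': 493.16230229022545, 'cx': 248.90683997978527, 'cy': 185.04828924121117, 'k1': -0.20863129523472934, 'rvec': array([ 2.16049789, -2.15474171,  0.16122025]), 'tvec': array([-0.0129329 ,  0.52841844,  1.48386175])} (array([0.32321212, 0.00906207, 1.54165198]), array([ 0.12110102, -0.02797816, -0.9924502 ]))
{'fx': 432.316021270245, 'fy': 432.316021270245, 'cx': 257.09475579746214, 'cy': 192.59063647008432, 'k1': -0.12308970127267901, 'rvec': array([ 2.07963787, -0.43009084,  0.21500593]), 'tvec': array([-0.4697285 ,  0.19990591,  1.24147912])} (array([ 0.07796023, -1.07088507,  0.80560847]), array([ 0.31885766,  0.79403627, -0.51753693]))
```

View pics/top0.png

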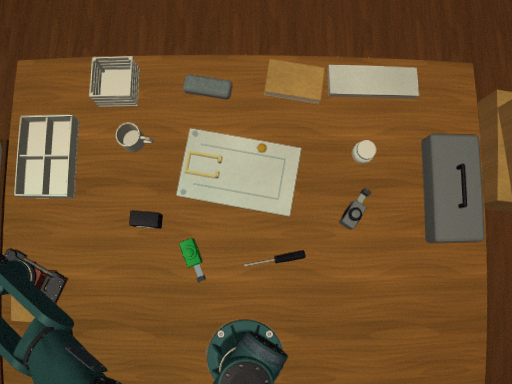

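View pics/side0.png

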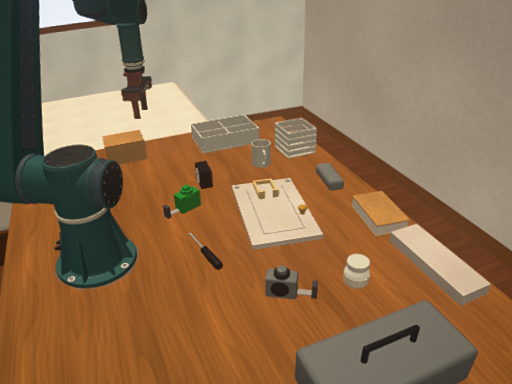

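The top picture shows two tape-like objects: a grey one at (354,211), tab at (365,193), and a green one at (192,255). Grey matches the description, so I choose that one. The grey toolbox (453,188) and grey block (208,87) are the wrong shape. The door is at (240,172), with the saddle at its left end (204,164) and the knob at (262,147). The side picture has the tape at (283,283) and its tab at (315,289).

Run:
```python
from h import *
a=cv2.imread('pics/top0.png');b=cv2.imread('pics/side0.png')
k=dict(interpolation=cv2.INTER_CUBIC)
A=cv2.resize(a[180:240,330:390],(360,360),**k)      # x6
B=cv2.resize(b[255:310,250:330],(400,275),**k)    # x5
C=cv2.resize(a[120:220,170:310],(420,300),**k)    # x3
o=np.zeros((600,800,3),np.uint8);o[:275,:400]=B;o[:360,420:780]=A[:, :360];o[300:600,:420]=C
cv2.imwrite('pics/crop1.png',o)
```

```text
(no output)
```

View pics/crop1.png

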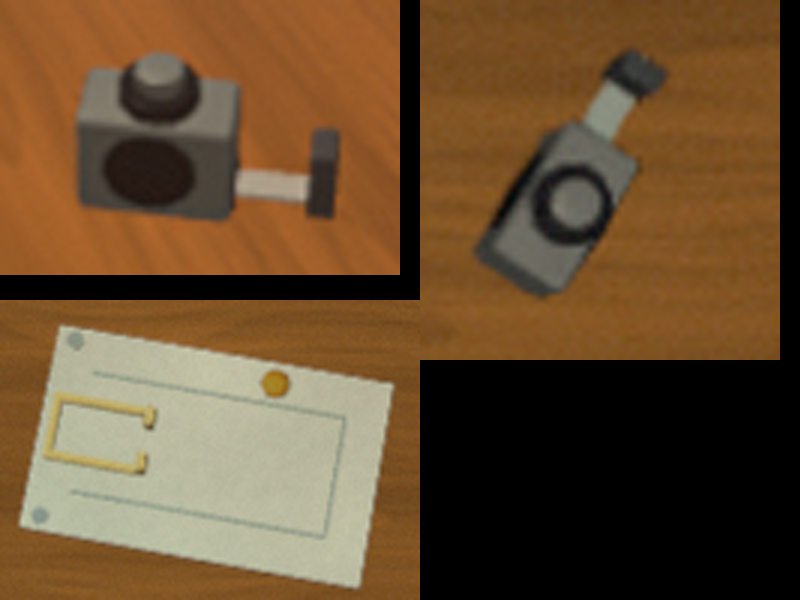

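The crop confirms that the grey tape stands upright, with its button at top px (355.9,213.8) and side px (282,269), and its tab at top px (366,192). The saddle opens towards the right (world -y), and the knob is at top px (261.8,147.8).

Run:
```python
from h import *
a=cv2.imread('pics/top0.png');b=cv2.imread('pics/side0.png')
hsv=cv2.cvtColor(a,cv2.COLOR_BGR2HSV)
def C(x,y):return 330+(x-420+.5)/6-.5,180+(y+.5)/6-.5
print('btn',onz('top',*C(575,203),.084),tri('top',C(575,203),'side',(282,268.5)))
cs=[onz('top',*C(*p),.062)for p in((475,250),(580,122),(637,165),(545,274))]
# case-top corners
for p in cs:print(p.round(4))
m=(cs[1]+cs[2]-cs[0]-cs[3]);print('yaw case',np.degrees(np.arctan2(m[1],m[0])))
print('tab top',onz('top',*C(645,68),.044))
# door
m=((hsv[...,1]<70)&(hsv[...,2]>130)).astype(np.uint8);m[:120]=0;m[222:]=0;m[:,:172]=0;m[:,310:]=0
m=cv2.morphologyEx(m,cv2.MORPH_CLOSE,np.ones((9,9)))
c=max(cv2.findContours(m,0,2)[0],key=cv2.contourArea)
P=np.array([onz('top',*q[0],.018)[:2] for q in c],np.float32)
r=cv2.minAreaRect(P);print('door',r)
bx=cv2.boxPoints(r);print(bx)
# yellow parts
g=((hsv[...,0]>12)&(hsv[...,0]<30)&(hsv[...,1]>75)&(hsv[...,2]>150)).astype(np.uint8);g[:130]=0;g[200:]=0;g[:,:180]=0;g[:,290:]=0
n,l,s,ce=cv2.connectedComponentsWithStats(g)
for i in range(1,n):print(s[i],ce[i],onz('top',*ce[i],.04)[:2])
print('knob',onz('top',261.8,147.6,.047))
def D(x,y):return 170+(x+.5)/3-.5,120+(y-300+.5)/3-.5
for nme,p,z in(('post+',(151,415),.048),('post-',(142,462),.048),('bk+',(60,396),.032),('bk-',(45,457),.032),('ledge+ ',(150,407),.032)):print(nme,onz('top',*D(*p),z)[:2])
```

```text
btn [ 0.43713937 -0.33066392  0.084     ] (array([ 0.43846803, -0.331228  ,  0.0836355 ]), np.float64(0.0027401654801885865))
[ 0.4152 -0.2837  0.062 ]
[ 0.4802 -0.3394  0.062 ]
[ 0.4582 -0.3686  0.062 ]
[ 0.4029 -0.3195  0.062 ]
yaw case -41.05105510968342
tab top [ 0.51026784 -0.3788753   0.044     ]
door ((0.5750998258590698, 0.020635396242141724), (0.3599574863910675, 0.22056397795677185), 79.88761138916016)
[[ 0.43493044 -0.13718416]
 [ 0.652068   -0.1759107 ]
 [ 0.7152692   0.17845495]
 [ 0.49813163  0.21718149]]
[189 130   1   1   1] [189. 130.] [0.7013154  0.17658052]
[202 130   1   1   1] [202. 130.] [0.70131327 0.13571163]
[213 132   5   1   5] [215. 132.] [0.69492177 0.09485454]
[219 133   2   1   2] [219.5 133. ] [0.69173569 0.08073102]
[222 133   2   1   2] [222.5 133. ] [0.69175963 0.07134904]
[188 135   1   2   2] [188.  135.5] [0.68360033 0.17930581]
[225 134   4   1   4] [226.5 134. ] [0.688582   0.05881168]
[231 135   3   1   3] [232. 135.] [0.68542829 0.04160232]
[236 136   1   1   1] [236. 136.] [0.68226694 0.02909095]
[239 136   1   1   1] [239. 136.] [0.68230494
[... 247 characters left out ...]
986142]
[257 143   8  10  60] [260.63333333 147.26666667] [ 0.64665594 -0.04774833]
[276 143   1   1   1] [276. 143.] [ 0.66055138 -0.09574362]
[186 145   1   1   1] [186. 145.] [0.65318262 0.18486826]
[281 144   1   1   1] [281. 144.] [ 0.65746686 -0.1113493 ]
[185 150   1   1   1] [185. 150.] [0.63726022 0.18763008]
[184 151  38  27 256] [200.62890625 163.625     ] [0.5942704  0.13807677]
[184 155   1   1   1] [184. 155.] [0.62139451 0.19039212]
[183 160   1   1   1] [183. 160.] [0.60558304 0.19315473]
knob [ 0.64411293 -0.05109608  0.047     ]
post+ [0.61060676 0.07787629]
post- [0.56167993 0.08656662]
bk+ [0.63362495 0.17379576]
bk- [0.56917701 0.18809447]
ledge+  [0.62214626 0.07974672]
```

Request:
drive_tool:
  steps:
    - {"claw": -1,"x": 0,"y": 0,"z": 0,"turn": 0.75}
    - {"claw": -1,"x": 0,"y": 0,"z": 0,"turn": 0.5}
    - {"claw": -1,"x": -1,"y": -0.3,"z": 0,"turn": 0}
    - {"claw": -1,"x": -1,"y": -0.3,"z": 0,"turn": 0}
    - {"claw": -1,"x": -1,"y": -0.3,"z": 0,"turn": 0}
  force: 30

```text
clock: 0.72
eef_pos: [0.36, 0.4209, 0.2222]
tcp_rot: [-3.141, -0.0, 2.567]
force: [-0.4, -1.0, -0.1]
grip_width: 0.0877
gripper_force: 0.0
```

Request:
drive_tool:
  steps:
    - {"claw": -1,"x": -0.635,"y": -0.785,"z": 0.1,"turn": 0}
    - {"claw": -1,"x": -0.635,"y": -0.785,"z": 0.1,"turn": 0}
    - {"claw": -1,"x": -0.635,"y": -0.785,"z": 0.1,"turn": 0}
    - {"claw": -1,"x": -0.635,"y": -0.785,"z": 0.1,"turn": 0}
    - {"claw": -1,"x": -0.635,"y": -0.785,"z": 0.1,"turn": 0}

```text
clock: 1.35
eef_pos: [0.3855, 0.1695, 0.1974]
tcp_rot: [-3.141, 0.0, 2.566]
force: [0.5, 0.0, 0.3]
grip_width: 0.088
gripper_force: 0.0
```

Request:
drive_tool:
  steps:
    - {"claw": -1,"x": -0.635,"y": -0.785,"z": 0.1,"turn": 0}
    - {"claw": -1,"x": -0.635,"y": -0.785,"z": 0.1,"turn": 0}
    - {"claw": -1,"x": -0.635,"y": -0.785,"z": 0.1,"turn": 0}
    - {"claw": -1,"x": -0.635,"y": -0.785,"z": 0.1,"turn": 0}
    - {"claw": -1,"x": -0.635,"y": -0.785,"z": 0.1,"turn": 0}

```text
clock: 1.98
eef_pos: [0.4119, -0.0815, 0.1724]
tcp_rot: [3.142, -0.0, 2.566]
force: [0.6, 0.4, 0.6]
grip_width: 0.0881
gripper_force: 0.0
```

Request:
drive_tool:
  steps:
    - {"claw": -1,"x": -0.635,"y": -0.785,"z": 0.1,"turn": 0}
    - {"claw": -1,"x": -0.635,"y": -0.785,"z": 0.1,"turn": 0}
    - {"claw": -1,"x": -0.635,"y": -0.785,"z": 0.1,"turn": 0}
    - {"claw": -1,"x": -0.635,"y": -0.785,"z": 0.1,"turn": 0}
    - {"claw": -1,"x": -0.635,"y": -0.785,"z": 0,"turn": 0}

```text
clock: 2.6
eef_pos: [0.4379, -0.3322, 0.1519]
tcp_rot: [3.141, -0.001, 2.566]
force: [-0.4, 0.0, -0.2]
grip_width: 0.0879
gripper_force: 0.0
```

Run:
```python
from h import *
b=eyes.get_image('side');cv2.imwrite('pics/s1.png',cv2.resize(b[180:330,220:370],(600,600),interpolation=cv2.INTER_CUBIC))
s=bot.read_state();print(s['clock'],s['eef_pos'],s['tcp_rot'],s['force'])
```

```text
2.65 [ 0.4399516  -0.33958347  0.15270853] [-3.13787167  0.00511348  2.5644688 ] [ 1.74925751 -6.86540436  0.39529736]
```

View pics/s1.png

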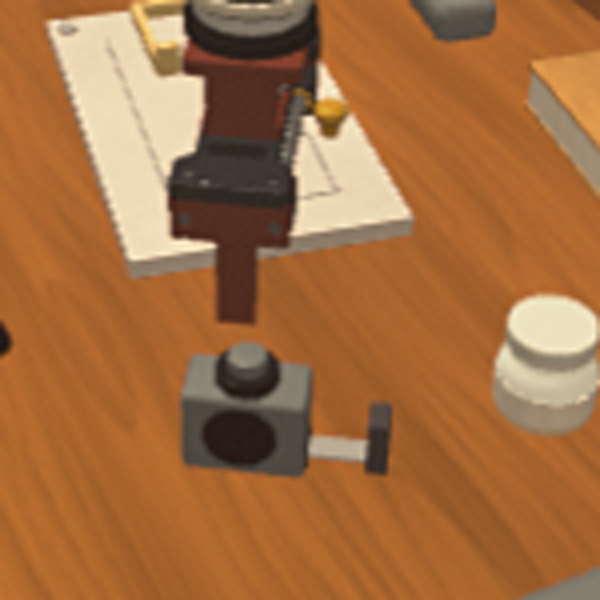

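The gripper (fingertip at crop (237,320)) hangs above the tape's button (248,358), with its fingers on either side. The yaw matches the case.

Request:
drive_tool:
  steps:
    - {"claw": -1,"x": 0,"y": 0,"z": 0,"turn": 0}
    - {"claw": -1,"x": 0,"y": 0,"z": 0.4,"turn": 0}
    - {"claw": -1,"x": 0,"y": 0,"z": 0.4,"turn": 0}
    - {"claw": -1,"x": 0,"y": 0,"z": 0.4,"turn": 0}
    - {"claw": -1,"x": 0,"y": 0,"z": 0,"turn": 0}

```text
clock: 3.28
eef_pos: [0.437, -0.3283, 0.0914]
tcp_rot: [3.141, -0.005, 2.567]
force: [-0.4, -0.2, 0.8]
grip_width: 0.088
gripper_force: 0.0
```

Request:
drive_tool:
  steps:
    - {"claw": -1,"x": 0,"y": 0,"z": 0.4,"turn": 0}
    - {"claw": -1,"x": 0,"y": 0,"z": 0.4,"turn": 0}
    - {"claw": -1,"x": 0,"y": 0,"z": 0.3,"turn": 0}
    - {"claw": -1,"x": 0,"y": 0,"z": 0.2,"turn": 0}
    - {"claw": -1,"x": 0,"y": 0,"z": 0,"turn": 0}

```text
clock: 3.9
eef_pos: [0.4382, -0.3305, 0.0273]
tcp_rot: [3.141, -0.001, 2.566]
force: [-0.3, 0.2, 1.0]
grip_width: 0.0877
gripper_force: 0.0
```

Run:
```python
from h import *
a=eyes.get_image('top');b=eyes.get_image('side')
k=dict(interpolation=cv2.INTER_CUBIC)
cv2.imwrite('pics/s2.png',np.hstack([cv2.resize(b[230:330,230:330],(400,400),**k),cv2.resize(a[170:250,310:390],(400,400),**k)]))
s=bot.read_state();print(s['clock'],s['eef_pos'],s['tcp_rot'],s['force'])
```

```text
4.0 [ 0.43868024 -0.33112188  0.02804795] [-3.14140726e+00  4.52687109e-04  2.56597232e+00] [ 0.1598727  -1.09178078 -0.56216808]
```

View pics/s2.png

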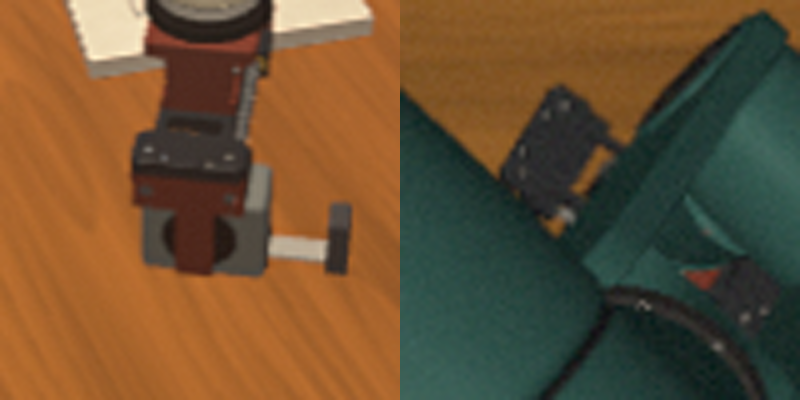

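The fingers straddle the middle of the case, at crop px (195,235). I'm closing them.

Request:
drive_tool:
  steps:
    - {"claw": -1,"x": 0,"y": 0,"z": 0.1,"turn": 0}
    - {"claw": 1,"x": 0,"y": 0,"z": 0,"turn": 0}
    - {"claw": 1,"x": 0,"y": 0,"z": 0,"turn": 0}
    - {"claw": 1,"x": 0,"y": 0,"z": 0,"turn": 0}
    - {"claw": 1,"x": 0,"y": 0,"z": 0,"turn": 0}
  force: 40

```text
clock: 4.62
eef_pos: [0.4385, -0.331, 0.0228]
tcp_rot: [-3.141, 0.0, 2.566]
force: [-0.5, 0.1, -0.2]
grip_width: 0.0512
gripper_force: 0.0
```

Request:
drive_tool:
  steps:
    - {"claw": 1,"x": 0,"y": 0,"z": 0,"turn": 0}
    - {"claw": 1,"x": 0,"y": 0,"z": 0,"turn": 0}
    - {"claw": 1,"x": 0,"y": 0,"z": 0,"turn": 0}
    - {"claw": 1,"x": 0,"y": 0,"z": 0,"turn": 0}
    - {"claw": 1,"x": 0,"y": 0,"z": 0,"turn": 0}

```text
clock: 5.25
eef_pos: [0.4384, -0.331, 0.0227]
tcp_rot: [-3.141, 0.0, 2.566]
force: [-0.6, 0.7, 1.0]
grip_width: 0.0439
gripper_force: 40.0
```

Request:
drive_tool:
  steps:
    - {"claw": 1,"x": 0,"y": 0,"z": -0.1,"turn": 0}
    - {"claw": 1,"x": 0,"y": 0,"z": -0.4,"turn": 0}
    - {"claw": 1,"x": 0,"y": 0,"z": -0.5,"turn": 0}
    - {"claw": 1,"x": 0,"y": 0,"z": -0.5,"turn": 0}
    - {"claw": 1,"x": 0,"y": 0,"z": -0.4,"turn": 0}

```text
clock: 5.88
eef_pos: [0.438, -0.3304, 0.1182]
tcp_rot: [3.141, -0.001, 2.566]
force: [-0.0, -0.7, -5.8]
grip_width: 0.0442
gripper_force: 40.0
```

Request:
drive_tool:
  steps:
    - {"claw": 1,"x": 0,"y": 0,"z": -0.1,"turn": 0}
    - {"claw": 1,"x": 0,"y": 0,"z": 0,"turn": 0}
    - {"claw": 1,"x": 0,"y": 0,"z": 0,"turn": 0.8}
    - {"claw": 1,"x": 0,"y": 0,"z": 0,"turn": 1}
    - {"claw": 1,"x": 0,"y": 0,"z": 0,"turn": 1}

```text
clock: 6.5
eef_pos: [0.4376, -0.3301, 0.1212]
tcp_rot: [-3.141, -0.003, 2.269]
force: [0.8, -0.3, -5.7]
grip_width: 0.0439
gripper_force: 40.0
```

Run:
```python
from h import *
b=eyes.get_image('side');cv2.imwrite('pics/s3.png',cv2.resize(b[180:300,230:350],(600,600),interpolation=cv2.INTER_CUBIC))
s=bot.read_state();print(s['clock'],s['eef_pos'],s['tcp_rot'],s['force'],s['grip_width'])
```

```text
6.55 [ 0.43759782 -0.33016351  0.12124337] [-3.14123440e+00 -2.71068360e-03  2.26512114e+00] [-0.81528506 -0.66907239 -4.95744672] 0.04400243800069875
```

View pics/s3.png

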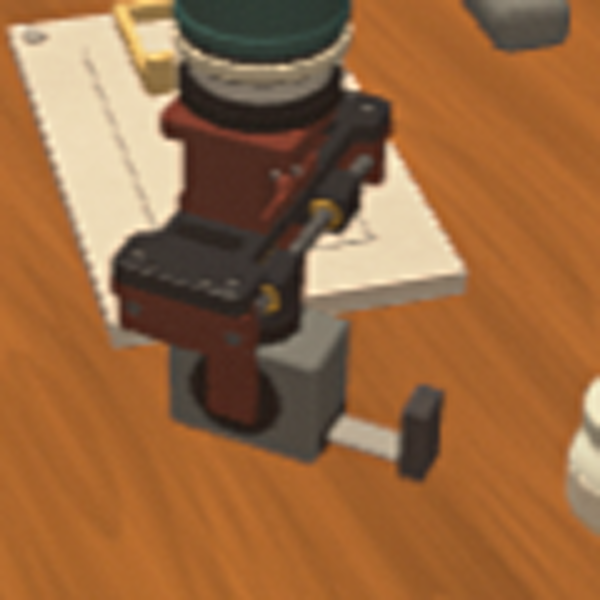

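The tape hangs level in the grip. The tab's silhouette is centred at crop (421,432), which is side px (314.1,266.3). Next I check the in-hand offset and plan the carry.

Run:
```python
from h import *
s=bot.read_state();p=s['eef_pos'];y=s['tcp_rot'][2]
t=onz('side',230+421.5/5-.5,180+432.5/5-.5,p[2]-.0227+.023);d=t-p
f=np.array([-np.cos(y),-np.sin(y)]);print('tab ahead',d[:2]@f,'lateral',d[:2]@[-f[1],f[0]])
# saddle refine from side: project expected saddle features
cu=np.array([-.1757,-.9844]);cv=np.array([.9844,-.1757]);c0=np.array([.5751,.0206])
for sx in(-.108,-.111,-.114):
  for nm,dx,dy,z in(('post+',.05,.0205,.048),('post-',.05,-.0205,.048),('bk+',-.053,.035,.032),('bk-',-.053,-.035,.032)):
    P=np.r_[c0+cu*(sx+dx)+cv*dy,z];print(sx,nm,proj('top',P).round(1),proj('side',P).round(1))
b=cv2.imread('pics/side0.png');a=cv2.imread('pics/top0.png')
k=dict(interpolation=cv2.INTER_CUBIC)
cv2.imwrite('pics/sad.png',np.hstack([cv2.resize(b[170:210,240:290],(400,320),**k),cv2.resize(a[145:185,180:230],(400,320),**k)]))
```

```text
tab ahead 0.08460910295173275 lateral 0.0026622997822533315
-0.108 post+ [221.2 159.6] [274.5 190.6]
-0.108 post- [218.7 172.6] [262.7 192.1]
-0.108 bk+ [190.  150.3] [271.2 179.7]
-0.108 bk- [185.6 172.1] [252.3 182.1]
-0.111 post+ [220.3 159.5] [274.2 190.1]
-0.111 post- [217.8 172.4] [262.5 191.7]
-0.111 bk+ [189.  150.2] [271.  179.3]
-0.111 bk- [184.6 171.9] [252.1 181.7]
-0.114 post+ [219.3 159.3] [274.  189.7]
-0.114 post- [216.8 172.2] [262.3 191.2]
-0.114 bk+ [188.1 150. ] [270.8 178.9]
-0.114 bk- [183.7 171.7] [251.9 181.3]
```

View pics/sad.png

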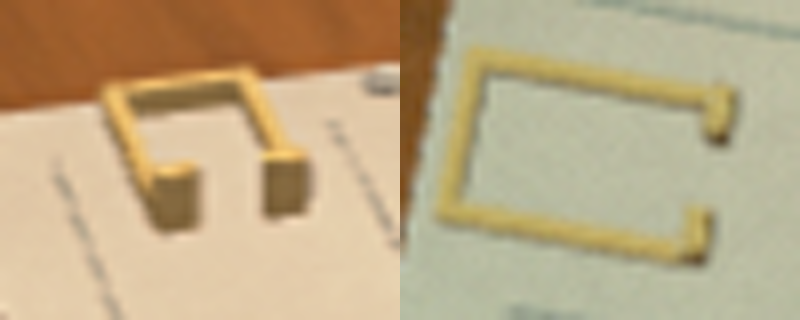

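The saddle corners in the top view, bk+ (188.8,150.9) and bk- (184.6,172.2), match the saddle at door x = -0.111 m. That puts it at world (0.5946, 0.130), yaw -100.1°. The in-hand offset is about 0.

Request:
drive_tool:
  steps:
    - {"claw": 1,"x": 0,"y": 0,"z": 0,"turn": 1}
    - {"claw": 1,"x": 0,"y": 0,"z": 0,"turn": 1}
    - {"claw": 1,"x": 0,"y": 0,"z": 0,"turn": 1}
    - {"claw": 1,"x": 0,"y": 0,"z": 0,"turn": 1}
    - {"claw": 1,"x": 0,"y": 0,"z": 0,"turn": 1}

```text
clock: 7.18
eef_pos: [0.4378, -0.3303, 0.1215]
tcp_rot: [-3.14, -0.002, 1.747]
force: [-0.5, -0.7, -5.6]
grip_width: 0.0438
gripper_force: 40.0
```

Request:
drive_tool:
  steps:
    - {"claw": 1,"x": 0,"y": 0,"z": 0,"turn": 1}
    - {"claw": 1,"x": 0,"y": 0,"z": 0,"turn": 1}
    - {"claw": 1,"x": 0,"y": 0,"z": 0,"turn": 1}
    - {"claw": 1,"x": 0,"y": 0,"z": 0,"turn": 0.39}
    - {"claw": 1,"x": 0.4,"y": 0.06,"z": 0,"turn": 0}

```text
clock: 7.8
eef_pos: [0.4446, -0.3119, 0.1218]
tcp_rot: [-3.141, -0.0, 1.394]
force: [-0.6, -0.0, -5.1]
grip_width: 0.0438
gripper_force: 40.0
```

Request:
drive_tool:
  steps:
    - {"claw": 1,"x": 0.8,"y": 0.12,"z": 0,"turn": 0}
    - {"claw": 1,"x": 0.8,"y": 0.12,"z": 0,"turn": 0}
    - {"claw": 1,"x": 0.8,"y": 0.12,"z": 0,"turn": 0}
    - {"claw": 1,"x": 0.8,"y": 0.12,"z": 0,"turn": 0}
    - {"claw": 1,"x": 0.8,"y": 0.12,"z": 0,"turn": 0}

```text
clock: 8.43
eef_pos: [0.5092, -0.1175, 0.1221]
tcp_rot: [-3.14, -0.001, 1.396]
force: [1.4, 0.3, -5.3]
grip_width: 0.0434
gripper_force: 40.0
```

Request:
drive_tool:
  steps:
    - {"claw": 1,"x": 0.8,"y": 0.12,"z": 0,"turn": 0}
    - {"claw": 1,"x": 0.8,"y": 0.12,"z": 0,"turn": 0}
    - {"claw": 1,"x": 0.8,"y": 0.12,"z": 0,"turn": 0}
    - {"claw": 1,"x": 0.8,"y": 0.12,"z": 0,"turn": 0}
    - {"claw": 1,"x": 0.8,"y": 0.12,"z": 0,"turn": 0}

```text
clock: 9.05
eef_pos: [0.5733, 0.0739, 0.1219]
tcp_rot: [-3.14, 0.0, 1.396]
force: [0.2, -0.7, -5.2]
grip_width: 0.0438
gripper_force: 40.0
```

Request:
drive_tool:
  steps:
    - {"claw": 1,"x": 0.6,"y": 0.1,"z": 0,"turn": 0}
    - {"claw": 1,"x": 0.4,"y": 0.06,"z": 0,"turn": 0}
    - {"claw": 1,"x": 0.2,"y": 0.04,"z": 0,"turn": 0}
    - {"claw": 1,"x": 0,"y": 0,"z": 0,"turn": 0}
    - {"claw": 1,"x": 0,"y": 0,"z": 0,"turn": 0}

```text
clock: 9.68
eef_pos: [0.5942, 0.1278, 0.1225]
tcp_rot: [-3.141, 0.001, 1.394]
force: [0.1, -0.0, -5.9]
grip_width: 0.0436
gripper_force: 40.0
```

Request:
drive_tool:
  steps:
    - {"claw": 1,"x": 0.04,"y": 0,"z": 0.2,"turn": 0}
    - {"claw": 1,"x": 0,"y": 0,"z": 0.3,"turn": 0}
    - {"claw": 1,"x": 0,"y": 0,"z": 0.3,"turn": 0}
    - {"claw": 1,"x": 0,"y": 0,"z": 0.1,"turn": 0}
    - {"claw": 1,"x": 0,"y": 0,"z": 0,"turn": 0}

```text
clock: 10.3
eef_pos: [0.5945, 0.1306, 0.0768]
tcp_rot: [-3.14, 0.001, 1.394]
force: [-0.6, -0.5, -4.9]
grip_width: 0.0435
gripper_force: 40.0
```

Run:
```python
from h import *
b=eyes.get_image('side');a=eyes.get_image('top')
k=dict(interpolation=cv2.INTER_CUBIC)
cv2.imwrite('pics/s4.png',np.hstack([cv2.resize(b[130:230,220:320],(500,500),**k),cv2.resize(a[130:230,180:240],(300,500),**k)]))
s=bot.read_state();p=s['eef_pos'];print(s['clock'],p,s['tcp_rot'],s['force'])
y=s['tcp_rot'][2];f=-np.array([np.cos(y),np.sin(y)])
for nm,P in(('tabmid',np.r_[p[:2]+f*.085,p[2]+.0003]),('tabtop',np.r_[p[:2]+f*.085,p[2]+.0213])):
  q=proj('side',P);print(nm,q,(q-[220,130])*5); q=proj('top',P);print(q,(q-[180,130])*5)
```

```text
10.4 [0.59534591 0.13074273 0.07780547] [3.14118468e+00 2.14198484e-06 1.39412848e+00] [ 0.66220481  0.85505249 -4.54029923]
tabmid [270.9806603  188.19868117] [254.9033015  290.99340583]
[229.67818715 165.99309   ] [248.39093576 179.96545001]
tabtop [270.96018523 182.67701749] [254.80092613 263.38508743]
[229.50406837 164.76830536] [247.52034185 173.84152678]
```

View pics/s4.png

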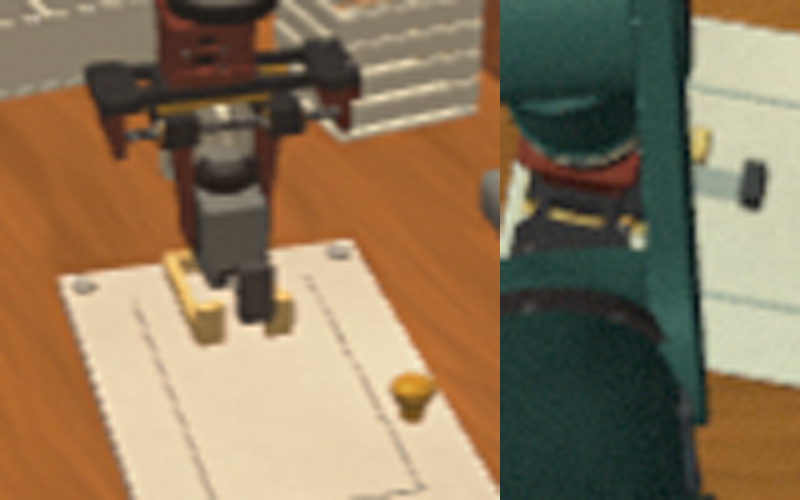

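The tab sits at side crop (254,290), within 1 px of where it was predicted, and between the posts (208,320) and (280,310). The top view shows an error of about 0.8 px, so I add a 1 mm correction and lower.

Request:
drive_tool:
  steps:
    - {"claw": 1,"x": 0.02,"y": 0.02,"z": 0.2,"turn": 0}
    - {"claw": 1,"x": 0,"y": 0,"z": 0.2,"turn": 0}
    - {"claw": 1,"x": 0,"y": 0,"z": 0.2,"turn": 0}
    - {"claw": 1,"x": 0,"y": 0,"z": 0,"turn": 0}
    - {"claw": 1,"x": 0,"y": 0,"z": 0,"turn": 0}

```text
clock: 11.02
eef_pos: [0.5962, 0.1315, 0.0476]
tcp_rot: [-3.141, 0.0, 1.394]
force: [-1.2, 0.5, -4.9]
grip_width: 0.0437
gripper_force: 40.0
```

Request:
drive_tool:
  steps:
    - {"claw": 1,"x": 0,"y": 0,"z": 0.05,"turn": 0}
    - {"claw": 1,"x": 0,"y": 0,"z": 0.05,"turn": 0}
    - {"claw": 1,"x": 0,"y": 0,"z": 0.02,"turn": 0}
    - {"claw": 1,"x": 0,"y": 0,"z": 0,"turn": 0}
    - {"claw": 1,"x": 0,"y": 0,"z": 0,"turn": 0}

```text
clock: 11.65
eef_pos: [0.5962, 0.1315, 0.0417]
tcp_rot: [3.142, 0.0, 1.394]
force: [-0.5, -0.7, -5.1]
grip_width: 0.0439
gripper_force: 40.0
```

Request:
drive_tool:
  steps:
    - {"claw": 1,"x": 0,"y": 0,"z": 0.015,"turn": 0}
    - {"claw": 1,"x": 0,"y": 0,"z": 0.015,"turn": 0}
    - {"claw": 1,"x": 0,"y": 0,"z": 0,"turn": 0}
    - {"claw": 1,"x": 0,"y": 0,"z": 0,"turn": 0}
    - {"claw": 1,"x": 0,"y": 0,"z": 0,"turn": 0}

```text
clock: 12.28
eef_pos: [0.5963, 0.1315, 0.0407]
tcp_rot: [3.141, 0.0, 1.394]
force: [-2.6, 0.2, 5.9]
grip_width: 0.0438
gripper_force: 40.0
```

The tape made contact exactly at the expected seated height (TCP 0.0407). I release and rise.

Request:
drive_tool:
  steps:
    - {"claw": -1,"x": 0,"y": 0,"z": 0,"turn": 0}
    - {"claw": -1,"x": 0,"y": 0,"z": 0,"turn": 0}
    - {"claw": -1,"x": 0,"y": 0,"z": 0,"turn": 0}
    - {"claw": -1,"x": 0,"y": 0,"z": 0,"turn": 0}
    - {"claw": -1,"x": 0,"y": 0,"z": 0,"turn": 0}

```text
clock: 12.9
eef_pos: [0.5962, 0.1315, 0.0401]
tcp_rot: [-3.142, 0.0, 1.394]
force: [0.2, -0.2, 0.3]
grip_width: 0.0871
gripper_force: 0.0
```

Request:
drive_tool:
  steps:
    - {"claw": -1,"x": 0,"y": 0,"z": -0.2,"turn": 0}
    - {"claw": -1,"x": 0,"y": 0,"z": -0.5,"turn": 0}
    - {"claw": -1,"x": 0,"y": 0,"z": -0.6,"turn": 0}
    - {"claw": -1,"x": 0,"y": 0,"z": -0.6,"turn": 0}
    - {"claw": 1,"x": 0,"y": 0,"z": 0,"turn": 0}

```text
clock: 13.52
eef_pos: [0.5984, 0.1318, 0.1382]
tcp_rot: [3.136, -0.002, 1.394]
force: [-0.4, -0.2, 0.7]
grip_width: 0.0812
gripper_force: 0.0
```

Request:
drive_tool:
  steps:
    - {"claw": 1,"x": 0,"y": 0,"z": 0,"turn": 0}
    - {"claw": 1,"x": 0,"y": 0,"z": 0,"turn": 0}
    - {"claw": 1,"x": 0,"y": 0,"z": 0,"turn": 0}
    - {"claw": 1,"x": 0,"y": 0,"z": 0,"turn": 0}
    - {"claw": 1,"x": 0,"y": 0,"z": 0,"turn": 0}

```text
clock: 14.15
eef_pos: [0.5961, 0.1315, 0.1349]
tcp_rot: [-3.141, 0.0, 1.394]
force: [0.6, 0.4, -0.4]
grip_width: 0.0312
gripper_force: 0.0
```

Request:
drive_tool:
  steps:
    - {"claw": 1,"x": 0,"y": 0,"z": 0,"turn": 0}
    - {"claw": 1,"x": 0,"y": 0,"z": 0,"turn": 0}
    - {"claw": 1,"x": 0,"y": 0,"z": 0,"turn": 0}
    - {"claw": 1,"x": 0,"y": 0,"z": 0,"turn": 0}
    - {"claw": 1,"x": 0,"y": 0,"z": 0,"turn": 0}

```text
clock: 14.78
eef_pos: [0.5962, 0.1315, 0.1351]
tcp_rot: [-3.142, 0.0, 1.394]
force: [-0.2, 0.0, -0.3]
grip_width: 0.0004
gripper_force: 0.0
```

Run:
```python
from h import *
b=eyes.get_image('side');a=eyes.get_image('top')
k=dict(interpolation=cv2.INTER_CUBIC)
cv2.imwrite('pics/s5.png',np.hstack([cv2.resize(b[130:230,220:320],(500,500),**k),cv2.resize(a[130:230,180:240],(300,500),**k)]))
s=bot.read_state();p=s['eef_pos'];print(s['clock'],p,s['tcp_rot'],s['force'],s['grip_width'])
T=np.array([.5963,.1315]);f=-np.array([np.cos(1.394),np.sin(1.394)])
P=np.r_[T+f*.085,.041]
for n,o in(('side',(220,130)),('top',(180,130))):print(n,(proj(n,P)-o)*5,(proj(n,np.r_[T,.102])-o)*5,(proj(n,p)-o)*5)
```

```text
14.875 [0.5961743  0.13150734 0.13514299] [-3.14153420e+00  8.88272715e-05  1.39406900e+00] [ 0.73354732 -0.48083877  0.62536356] 0.0006906115007124925
side [255.89269968 337.90387415] [225.25430371 199.12158102] [224.57083806 156.14130153]
top [248.6533938  188.86749365] [105.61730201 146.23455756] [100.94650031 135.80378864]
```

View pics/s5.png

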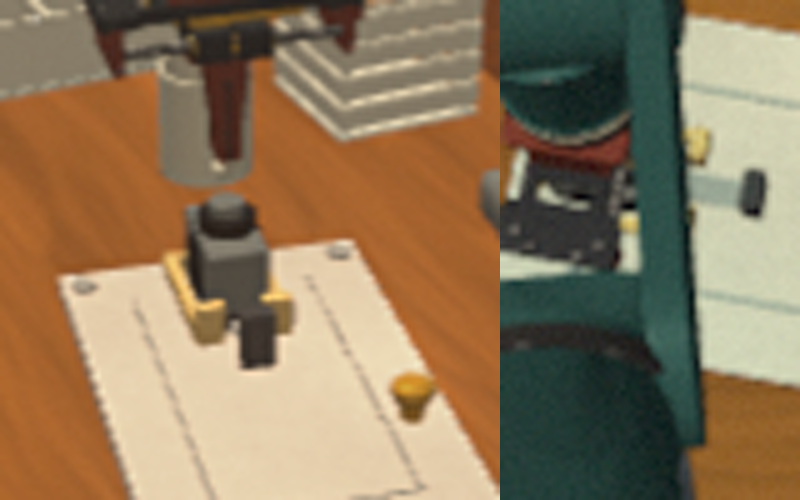

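The tape is seated in the saddle: its tab at side crop (257,335) is ahead of the posts, and the shut fingers (225,155) are over the button (227,200). Now I press.

Request:
drive_tool:
  steps:
    - {"claw": 1,"x": 0,"y": 0,"z": 0.2,"turn": 0}
    - {"claw": 1,"x": 0,"y": 0,"z": 0.2,"turn": 0}
    - {"claw": 1,"x": 0,"y": 0,"z": 0.15,"turn": 0}
    - {"claw": 1,"x": 0,"y": 0,"z": 0.05,"turn": 0}
    - {"claw": 1,"x": 0,"y": 0,"z": 0,"turn": 0}

```text
clock: 15.5
eef_pos: [0.5961, 0.1315, 0.1048]
tcp_rot: [-3.141, 0.0, 1.394]
force: [-1.1, 0.9, -0.1]
grip_width: 0.0005
gripper_force: 0.0
```

Request:
drive_tool:
  steps:
    - {"claw": 1,"x": 0,"y": 0,"z": 0.04,"turn": 0}
    - {"claw": 1,"x": 0,"y": 0,"z": 0.04,"turn": 0}
    - {"claw": 1,"x": 0,"y": 0,"z": 0.04,"turn": 0}
    - {"claw": 1,"x": 0,"y": 0,"z": 0.04,"turn": 0}
    - {"claw": 1,"x": 0,"y": 0,"z": 0,"turn": 0}

```text
clock: 16.12
eef_pos: [0.5965, 0.1316, 0.0974]
tcp_rot: [3.141, -0.0, 1.394]
force: [-0.9, 0.7, 4.8]
grip_width: 0.0009
gripper_force: 2.1
```

Request:
drive_tool:
  steps:
    - {"claw": 1,"x": 0,"y": 0,"z": 0.03,"turn": 0}
    - {"claw": 1,"x": 0,"y": 0,"z": 0.03,"turn": 0}
    - {"claw": 1,"x": 0,"y": 0,"z": 0,"turn": 0}
    - {"claw": 1,"x": 0,"y": 0,"z": 0,"turn": 0}
    - {"claw": 1,"x": 0,"y": 0,"z": 0,"turn": 0}

```text
clock: 16.75
eef_pos: [0.5967, 0.1315, 0.0961]
tcp_rot: [3.14, -0.0, 1.394]
force: [-3.2, -1.4, 17.5]
grip_width: 0.0001
gripper_force: 8.8
```

The button bottomed out at 17.5 N with the tip at 0.096. I release it and go to the tab.

Request:
drive_tool:
  steps:
    - {"claw": 1,"x": 0,"y": 0,"z": -0.2,"turn": 0}
    - {"claw": 1,"x": 0,"y": 0,"z": -0.3,"turn": 0}
    - {"claw": 1,"x": 0,"y": 0,"z": -0.3,"turn": 0}
    - {"claw": 0,"x": 0,"y": 0,"z": 0,"turn": 0}
    - {"claw": 0,"x": -0.3,"y": 0,"z": 0,"turn": 0}

```text
clock: 17.38
eef_pos: [0.5934, 0.1169, 0.134]
tcp_rot: [-3.142, 0.0, 1.395]
force: [0.4, 0.0, -1.1]
grip_width: 0.0171
gripper_force: 0.0
```

Request:
drive_tool:
  steps:
    - {"claw": 0,"x": -0.5,"y": 0,"z": 0,"turn": 0}
    - {"claw": 0,"x": -0.5,"y": 0,"z": 0,"turn": 0}
    - {"claw": 0,"x": -0.3,"y": 0,"z": 0,"turn": 0}
    - {"claw": 0,"x": -0.1,"y": 0,"z": 0,"turn": 0}
    - {"claw": 0,"x": 0,"y": 0,"z": 0,"turn": 0}

```text
clock: 18.0
eef_pos: [0.5812, 0.0477, 0.134]
tcp_rot: [-3.141, -0.0, 1.393]
force: [-0.2, -0.5, -0.8]
grip_width: 0.0442
gripper_force: 0.0
```

Request:
drive_tool:
  steps:
    - {"claw": 0,"x": 0,"y": 0,"z": 0.3,"turn": 0}
    - {"claw": 0,"x": 0,"y": 0,"z": 0.4,"turn": 0}
    - {"claw": 0,"x": 0,"y": 0,"z": 0.3,"turn": 0}
    - {"claw": 0,"x": 0,"y": 0,"z": 0,"turn": 0}
    - {"claw": 0,"x": 0,"y": 0,"z": 0,"turn": 0}

```text
clock: 18.62
eef_pos: [0.5815, 0.048, 0.0842]
tcp_rot: [3.141, 0.0, 1.394]
force: [0.3, 0.2, 0.5]
grip_width: 0.044
gripper_force: 0.0
```

Run:
```python
from h import *
b=eyes.get_image('side');a=eyes.get_image('top')
k=dict(interpolation=cv2.INTER_CUBIC)
cv2.imwrite('pics/s6.png',np.hstack([cv2.resize(b[130:230,220:320],(500,500),**k),cv2.resize(a[120:220,190:250],(300,500),**k)]))
s=bot.read_state();p=s['eef_pos'];print(s['clock'],p,s['tcp_rot'],s['force'],s['grip_width'])
```

```text
18.725 [0.58187363 0.04789657 0.08477525] [ 3.14035115e+00 -8.54689645e-05  1.39416887e+00] [-0.12980117 -0.34095013  0.25376418] 0.04406610685487994
```

View pics/s6.png

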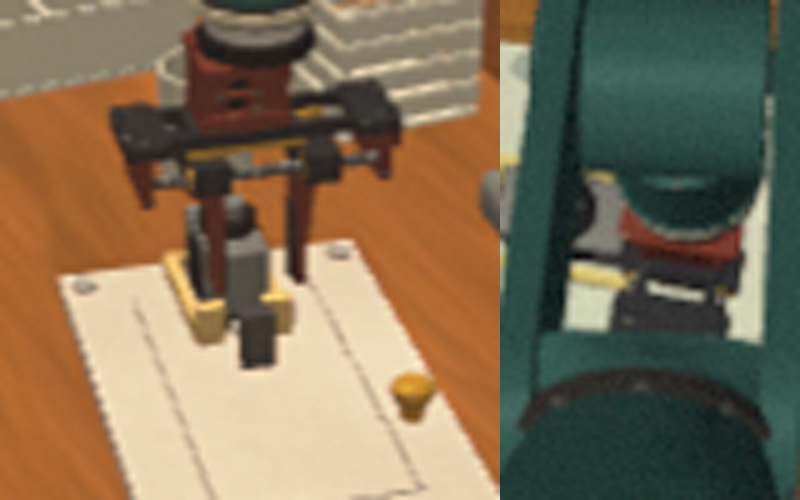

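The open fingers, at side crop (215,285) and (298,280), straddle the tab at (257,335). I descend and grip it. All ten picture views are used, so I go by numbers from here.

Request:
drive_tool:
  steps:
    - {"claw": 0,"x": 0,"y": 0,"z": 0.3,"turn": 0}
    - {"claw": 0,"x": 0,"y": 0,"z": 0.4,"turn": 0}
    - {"claw": 0,"x": 0,"y": 0,"z": 0.25,"turn": 0}
    - {"claw": 0,"x": 0,"y": 0,"z": 0.13,"turn": 0}
    - {"claw": 0,"x": 0,"y": 0,"z": 0,"turn": 0}

```text
clock: 19.35
eef_pos: [0.581, 0.0478, 0.0297]
tcp_rot: [-3.141, 0.0, 1.394]
force: [-0.4, -0.0, -0.2]
grip_width: 0.044
gripper_force: 0.0
```

Request:
drive_tool:
  steps:
    - {"claw": 1,"x": 0,"y": 0,"z": 0,"turn": 0}
    - {"claw": 1,"x": 0,"y": 0,"z": 0,"turn": 0}
    - {"claw": 1,"x": 0,"y": 0,"z": 0,"turn": 0}
    - {"claw": 1,"x": 0,"y": 0,"z": 0,"turn": 0}
    - {"claw": 1,"x": 0,"y": 0,"z": 0,"turn": 0}
  force: 35

```text
clock: 19.98
eef_pos: [0.5816, 0.0478, 0.0306]
tcp_rot: [3.141, 0.0, 1.394]
force: [-0.1, -0.9, 4.4]
grip_width: 0.0237
gripper_force: 35.0
```

Run:
```python
from h import *
u=np.array([-.1757,-.9844]);v=np.array([.9844,-.1757]);c0=np.array([.5751,.0206])
fr=lambda P:(np.round((P[:2]-c0)@np.c_[u,v],4))
def cen(img,ok,x0,x1,y0,y1,val,lo,hi):
    # soft-coverage centroid
    w=np.clip((val-lo)/(hi-lo),0,1)[y0:y1,x0:x1]; yy,xx=np.mgrid[y0:y1,x0:x1]
    return (w*xx).sum()/w.sum(),(w*yy).sum()/w.sum(),w.sum()
a=cv2.imread('pics/top0.png').astype(float)
sat=a[...,2]-a[...,0]
print(sat[140:156,253:271].astype(int))
r=cen(a,0,253,271,141,156,sat,35,110);print('knob',r,fr(onz('top',r[0],r[1],.045)))
for f,off in(('s5',(180,130)),('s4',(180,130))):
    i=cv2.imread(f'pics/{f}.png')[:,500:].astype(float);g=i.mean(2)
    small=cv2.resize(g,(60,100),interpolation=cv2.INTER_AREA)
    x0,x1,y0,y1=(46,56,28,48)
    if f=='s5':print(small[y0:y1,x0:x1].astype(int))
    r=cen(small,0,x0,x1,y0,y1,-small,-125,-75);px=(r[0]+180,r[1]+130)
    z=.041 if f=='s5' else .0778
    print(f,px,r[2],onz('top',*px,z),fr(onz('top',*px,z)))
print('tab by robot',fr(np.array([.5963,.1315])-.085*np.array([np.cos(1.394),np.sin(1.394)])), 's4 robot',fr(np.array([.5953,.1307])-.085*np.array([np.cos(1.394),np.sin(1.394)])))
print(fr(bot.read_state()['eef_pos']))
```

```text
[[ 30  27  37  39  42  44  41  39  52  67  77  94  97  95  95  95 100  96]
 [ 28  30  27  29  30  31  29  24  30  39  45  48  51  45  56  72  88  85]
 [ 30  29  28  29  28  30  29  30  34  32  30  28  30  22  28  42  43  39]
 [ 29  29  29  28  28  32  40  52  58  61  48  34  27  29  28  28  29  30]
 [ 30  29  30  28  32  55  99 136 132 132 123  67  38  32  30  29  28  27]
 [ 30  29  30  29  46  94 139 140 133 133 130 127  74  33  29  28  30  29]
 [ 31  30  28  30  68 120 130 131 131 133 132 123 116  41  30  29  29  28]
 [ 28  29  28  26  75 129 128 130 132 134 134 128 119  48  27  29  28  27]
 [ 31  29  30  30  71 127 121 120 130 132 130 136 121  50  27  29  30  29]
 [ 31  31  30  27  59 115 120 121 121 132 126 134 110  44  29  29  30  29]
 [ 31  30  30  28  42  80 127 126 126 134 131 120  68  33  28  31  30  29]
 [ 28  28  30  29  30  45  88 119 129 124 110  67  36  29  29  29  30  28]
 [ 23  28  29  30  28  27  36  51  65  60  43  31  28  28  28  27  29  27]
 [ 17  19  22  22  19  22  27  28  30  31  27  25  29  29  31  28  29  28]
 [ 23  18  17  15  12  18  18  16  20  21  22  22 
[... 732 characters left out ...]

 [156 125  79  61  64  61  86 163 197 198]
 [172 139  85  53  51  46 107 173 198 199]
 [192 172 116  54  33  39 122 181 197 198]
 [196 194 168 138 117 111 150 185 196 196]
 [196 197 197 195 182 175 183 195 196 196]
 [198 199 199 199 198 197 195 196 195 198]
 [198 200 196 196 197 198 198 198 195 197]
 [196 198 198 198 197 197 197 198 196 196]]
s5 (np.float64(230.18511187735473), np.float64(168.3003186080676)) 35.572000758349894 [0.57970618 0.04641009 0.041     ] [-0.0262 -0.    ]
s4 (np.float64(230.14596045902456), np.float64(166.75151858512947)) 38.017600804269314 [0.57814719 0.04564718 0.0778    ] [-0.0252 -0.0014]
tab by robot [-0.0279  0.0014] s4 robot [-0.0269  0.0005]
[-0.0279  0.0016]
```

Measured in the same top camera, the knob is at door (0.0577, 0.0822) and the tab at (-0.0262, 0). The lateral distance matches the given 82 mm, and the draw of 83.9 mm is in the expected range. Drawing out slowly.

Request:
drive_tool:
  steps:
    - {"claw": 1,"x": -0.06,"y": 0,"z": 0,"turn": 0}
    - {"claw": 1,"x": -0.14,"y": 0,"z": 0,"turn": 0}
    - {"claw": 1,"x": -0.2,"y": 0,"z": 0,"turn": 0}
    - {"claw": 1,"x": -0.2,"y": 0,"z": 0,"turn": 0}
    - {"claw": 1,"x": -0.2,"y": 0,"z": 0,"turn": 0}

```text
clock: 20.6
eef_pos: [0.5744, 0.0077, 0.0303]
tcp_rot: [3.141, -0.0, 1.394]
force: [1.1, 5.2, 4.9]
grip_width: 0.0238
gripper_force: 35.0
```

Request:
drive_tool:
  steps:
    - {"claw": 1,"x": -0.2,"y": 0,"z": 0,"turn": 0}
    - {"claw": 1,"x": -0.2,"y": 0,"z": 0,"turn": 0}
    - {"claw": 1,"x": -0.2,"y": 0,"z": 0,"turn": 0}
    - {"claw": 1,"x": -0.14,"y": 0,"z": 0,"turn": 0}
    - {"claw": 1,"x": -0.06,"y": 0,"z": 0,"turn": 0}

```text
clock: 21.22
eef_pos: [0.567, -0.0315, 0.0301]
tcp_rot: [-3.141, -0.0, 1.393]
force: [1.9, 4.9, 3.1]
grip_width: 0.0238
gripper_force: 35.0
```

Request:
drive_tool:
  steps:
    - {"claw": 1,"x": -0.04,"y": 0,"z": 0,"turn": 0}
    - {"claw": 1,"x": 0,"y": 0,"z": 0,"turn": 0}
    - {"claw": 1,"x": 0,"y": 0,"z": 0,"turn": 0}
    - {"claw": 1,"x": 0,"y": 0,"z": 0,"turn": 0}
    - {"claw": 1,"x": 0,"y": 0,"z": 0,"turn": 0}

```text
clock: 21.85
eef_pos: [0.5668, -0.0328, 0.0301]
tcp_rot: [-3.141, -0.0, 1.394]
force: [1.0, 5.5, 3.6]
grip_width: 0.0239
gripper_force: 35.0
```

Run:
```python
from h import *
u=np.array([-.1757,-.9844]);v=np.array([.9844,-.1757]);c0=np.array([.5751,.0206])
a=eyes.get_image('top');b=eyes.get_image('side');cv2.imwrite('pics/t7.png',a);cv2.imwrite('pics/s7.png',b)
s=bot.read_state();p=s['eef_pos'];print(s['clock'],p,s['force'],s['grip_width'],'door',(p[:2]-c0)@np.c_[u,v])
for n,o in(('tab expected',np.r_[c0+u*.0577,.041]),('start',np.r_[c0+u*-.0262,.041])):print(n,proj('side',o),proj('top',o))
q=proj('side',np.r_[c0+u*.0577,.03]).astype(int);g=b.mean(2)
print(q);print(g[q[1]-12:q[1]+16,q[0]-14:q[0]+15].astype(int))
```

```text
21.95 [ 0.56677747 -0.03278921  0.03006897] [1.46911127 4.0558517  4.44755433] 0.02395739876971694 door [0.0540186  0.00118778]
tab expected [277.37154779 211.43829607] [256.9541481  173.11965522]
start [270.90576596 197.89587354] [230.19119909 168.30124885]
[277 214]
[[214 214 213 214 216 203 143  67  50  51  54 119 195 221 219 220 225 185
   60  40  51  56 132 202 219 218 216 204 203]
 [213 213 213 213 216 218 180  78  48  51  52 108 186 222 222 223 211 151
   50  43  49  63 160 221 219 218 218 205 189]
 [213 213 213 213 214 218 196 111  51  50  53  87 134 157 151 137 123  85
   45  43  50  77 170 223 219 217 217 217 202]
 [212 212 213 211 213 215 206 143  58  51  53  63  81  90  86  82  82  77
   65  47  48  80 171 221 219 216 217 218 204]
 [213 213 213 212 213 216 211 159  62  51  54  60  75  78  73  69  63  61
   55  47  53 102 183 220 217 216 217 218 216]
 [213 212 214 213 214 217 209 158  60  49  54  55  55  58  56  56  55  55
   51  45  59 127 201 220 216 215 215 216 216]
 [213 214 215 214 214 216 208 152  59  52  57  52  52  55  54  53  55  56
   51  48  60 132 202 218 214 2
[... 1857 characters left out ...]
213 213 212 213 212 212 211 211 212 212 211 211
  211 211 211 212 211 210 210 210 210 210 210]
 [215 215 214 214 214 214 213 213 213 213 212 212 212 212 213 214 213 212
  212 212 211 211 210 211 211 211 211 211 210]
 [216 215 215 213 211 213 213 214 214 214 213 212 212 212 213 213 214 213
  212 212 212 212 212 211 211 211 211 211 211]
 [215 215 214 213 213 213 213 213 213 213 213 213 213 213 213 213 212 212
  212 213 213 214 212 212 211 212 213 212 211]
 [213 216 214 215 213 213 213 214 213 214 214 214 213 214 214 213 214 213
  213 214 214 215 215 214 214 213 214 212 211]
 [199 215 215 214 214 214 214 214 213 214 214 215 215 215 214 215 217 217
  216 216 215 214 214 213 212 214 206 191 181]]
```

2 mm short; add that, then hold.

Request:
drive_tool:
  steps:
    - {"claw": 1,"x": -0.04,"y": 0,"z": 0,"turn": 0}
    - {"claw": 1,"x": 0,"y": 0,"z": 0,"turn": 0}
    - {"claw": 1,"x": 0,"y": 0,"z": 0,"turn": 0}
    - {"claw": 1,"x": 0,"y": 0,"z": 0,"turn": 0}
    - {"claw": 1,"x": 0,"y": 0,"z": 0,"turn": 0}

```text
clock: 22.58
eef_pos: [0.5664, -0.0347, 0.0301]
tcp_rot: [-3.141, -0.0, 1.394]
force: [1.0, 5.0, 3.5]
grip_width: 0.0238
gripper_force: 35.0
```

Run:
```python
from h import *
u=np.array([-.1757,-.9844]);v=np.array([.9844,-.1757]);c0=np.array([.5751,.0206])
a=eyes.get_image('top');b=eyes.get_image('side')
s=bot.read_state();p=s['eef_pos'];print(s['clock'],p,s['force'],'door',(p[:2]-c0)@np.c_[u,v])
# side check: bottom front edge of tab, column 272..275 mean brightness crossing
g=b.mean(2)
def edge(g,cols,r0,r1):
    k=g[r0:r1,cols].mean(1);i=np.where((k[:-1]<130)&(k[1:]>=130))[0][-1];return r0+i+(130-k[i])/(k[i+1]-k[i])
for x in(.0517,.0577,.0637):print(x,proj('side',np.r_[c0+u*(x+.007)+v*.000,.020]),proj('side',np.r_[c0+u*(x+.007)-v*.012,.020]))
print('edge',edge(g,slice(275,279),205,225))
# blade/tab visibility in top: darkness near expected
sat=b[...,2].astype(float)-b[...,0]
q=proj('side',np.r_[c0+u*.0577+v*.082,.047]);print('knob top pred side',q)
x0,y0=q.astype(int);m=np.clip((sat-60)/60,0,1)[y0-8:y0+12,x0-10:x0+11];yy,xx=np.mgrid[y0-8:y0+12,x0-10:x0+11]
rows=np.where(m.max(1)>.5)[0]+y0-8;print('knob rows',rows.min(),rows.max(),'centroid',(m*xx).sum()/m.sum(),(m*yy).sum()/m.sum())
print('pred knob foot/top centre',proj('side',np.r_[c0+u*.0577+v*.082,.018]),proj('side',np.r_[c0+u*.0577+v*.082,.0325]))
```

```text
22.675 [ 0.56646457 -0.03472863  0.03009954] [1.00547447 4.39835792 3.18630649] door [0.05598274 0.00122053]
0.0517 [277.41853371 217.06257156] [273.78771247 217.5891486 ]
0.0577 [277.9022793  218.09609393] [274.25919219 218.62627527]
0.0637 [278.38947825 219.13702747] [274.73405027 219.67085381]
edge 217.21149425287356
knob top pred side [302.09871099 206.34782406]
knob rows 198 215 centroid 306.6508497020525 204.9619289340101
pred knob foot/top centre [301.78452908 213.84347282] [301.94117682 210.11635936]
```

Run:
```python
from h import *
u=np.array([-.1757,-.9844]);v=np.array([.9844,-.1757]);c0=np.array([.5751,.0206])
def edge(g,c0_,r0,r1):
    k=g[r0:r1,c0_-2:c0_+2].mean(1);i=np.where((k[:-1]<130)&(k[1:]>=130))[0][-1];return r0+i+(130-k[i])/(k[i+1]-k[i])
g5=cv2.resize(cv2.imread('pics/s5.png')[:,:500],(100,100),interpolation=cv2.INTER_AREA).mean(2)
P=proj('side',np.r_[c0+u*(-.0262+.007),.020]);print('start pred',P,'obs',[130+edge(g5,int(P[0])-220+d,60,85) for d in(-2,-1,0,1)])
b=cv2.imread('pics/s7.png');g=b.mean(2);P=proj('side',np.r_[c0+u*(.0557+.007),.020])
print('t7 pred(.0557)',P,[edge(g,int(P[0])+d,205,225) for d in(-2,-1,0,1)])
s0=cv2.imread('pics/side0.png').astype(float);sat=s0[...,2]-s0[...,0];print(sat[200:220,292:314].astype(int))
```

```text
start pred [271.43646507 204.28458219] obs [np.float64(203.1317427385892), np.float64(203.2874251497006), np.float64(203.27047781569968), np.float64(203.16539196940727)]
t7 pred(.0557) [277.74064876 217.75076666] [np.float64(216.50868486352357), np.float64(216.7766990291262), np.float64(216.77372262773721), np.float64(216.59135708870357)]
[[ 55  56  56  56  56  57  56  57  55  54  54  76 120 132 127 126 124 118
  118 113 113 115]
 [ 56  54  56  55  56  57  56  55  56  53  54  70  97 127 128 126 125 123
  121 117 115 114]
 [ 55  56  55  56  54  56  55  56  55  53  52  50  72 116 127 125 125 126
  123 120 118 115]
 [ 54  56  55  55  56  56  54  53  53  52  51  50  68 100 122 126 119 120
  124 123 119 118]
 [ 52  56  56  56  55  54  52  52  69  96  98  84  77  78 100 125 121 117
  117 121 122 118]
 [ 44  55  57  56  55  54  72 111 136 150 153 147 132 108 106 127 126 121
  117 115 118 116]
 [ 48  47  57  57  55  61  95 147 161 163 165 162 158 137 122 129 132 126
  118 117 115 116]
 [ 54  42  55  56  55  67 102 150 151 152 157 151 144 132 106 109 132 131
  126 120 117 116]
 [ 58  48  46  
[... 401 characters left out ...]
4  80  66  63  58  56  54  54
   76 116 129 129]
 [ 56  56  58  53  41  53  57  65  68  76  84  75  63  63  57  57  55  55
   72  97 122 127]
 [ 56  55  58  59  53  42  53  59  64  67  73  70  64  57  56  56  56  55
   56  62  98 125]
 [ 56  57  57  57  57  52  52  58  58  59  60  59  57  55  56  57  56  55
   56  69  96 121]
 [ 57  57  56  56  58  53  42  53  58  56  56  57  56  57  56  57  56  56
   56  57  65  92]
 [ 57  57  56  58  57  57  47  48  58  57  57  56  57  57  56  57  57  57
   57  56  56  74]
 [ 56  56  57  57  57  58  52  41  51  58  56  57  57  56  57  56  56  57
   57  56  55  70]
 [ 57  57  57  57  57  58  59  45  46  59  58  57  57  58  57  57  58  58
   57  56  56  56]]
```

Run:
```python
from h import *
u=np.array([-.1757,-.9844]);v=np.array([.9844,-.1757]);c0=np.array([.5751,.0206])
W=lambda x,y,z:np.r_[c0+u*x+v*y,z]
g5=cv2.resize(cv2.imread('pics/s5.png')[:,:500],(100,100),interpolation=cv2.INTER_AREA).mean(2)
print('tab s5 cols 48..56, rows 56..76');print(g5[56:76,46:58].astype(int))
print('tab pred: top back',proj('side',W(-.0332,0,.062)),'top front',proj('side',W(-.0192,0,.062)),'bot front',proj('side',W(-.0192,0,.02)))
print('knob pred: far',proj('side',W(.0427,.082,.047)),'near',proj('side',W(.0727,.082,.047)))
s=cv2.imread('pics/side0.png').astype(float).mean(2)
for x in(266,271,277,285,290):
    k=s[228:252,x];
    P=[proj('side',W(.18,(t-50)/500,.018)) for t in range(0,101)];P=min(P,key=lambda q:abs(q[0]-x))
    Q=[proj('side',W(-.18,(t-50)/500,.018)) for t in range(0,101)];Q=min(Q,key=lambda q:abs(q[0]-x))
    d=np.diff(s[225:252,x]);e=np.diff(s[170:192,x]);print(x,'near pred',P.round(2),'obs drop',225+d.argmin()+.5,'| far pred',Q.round(2),'obs rise',170+e.argmax()+.5)
```

```text
tab s5 cols 48..56, rows 56..76
[[ 73  73  73  74  73  72  70  99 156 196 206 206]
 [ 73  74  73  73  72  70  71 101 155 190 202 205]
 [ 73  74  74  74  72  72  93 133 170 187 189 192]
 [ 73  72  73  74  70  81 137 182 184 185 177 169]
 [ 71  73  74  73  72  75  99 121 120 119 117 116]
 [ 71  73  74  74  76  75  78  81  90  99 101 102]
 [ 62  66  74  77  77  77  74  75  81  94 101 103]
 [ 55  62  64  68  65  61  59  57  62  83 101 102]
 [112 122  66  52  53  53  52  51  58  82 100 103]
 [130 131  65  49  52  53  52  50  57  80  95 104]
 [156 119  58  48  53  54  52  50  57  91 116 129]
 [199 149  65  47  53  53  53  50  76 150 201 204]
 [213 170  70  47  53  55  52  49  78 162 214 214]
 [212 171  70  47  52  54  51  49  76 159 210 209]
 [211 169  68  45  51  54  53  49  76 158 210 209]
 [209 169  73  44  49  50  48  45  74 155 210 210]
 [208 180  99  46  44  54  57  54  85 160 207 209]
 [207 183 121  82  90 114 127 130 160 199 209 207]
 [207 205 198 196 199 203 205 202 204 208 207 206]
 [205 206 208 211 212 212 211 209 208 207 206 206]]
tab pred: top back [270.37053325 191.46140108] top front [271.40557199 193.58481364] bot front [271.43646507 204.28458219]
knob pred: far [300.68777159 203.89547418] near [303.53459532 208.84423627]
266 near pred [266.33 243.39] obs drop 242.5 | far pred [265.95 181.01] obs rise 178.5
271 near pred [270.94 242.67] obs drop 241.5 | far pred [271.23 180.33] obs rise 178.5
277 near pred [276.84 241.75] obs drop 241.5 | far pred [277.01 179.59] obs rise 179.5
285 near pred [285.31 240.43] obs drop 239.5 | far pred [284.84 178.58] obs rise 177.5
290 near pred [289.84 239.72] obs drop 238.5 | far pred [286.92 178.32] obs rise 177.5
```

Both cameras agree: the drawn distance is 83.9 mm with no slip. Hold, then ease back.

Request:
drive_tool:
  steps:
    - {"claw": 1,"x": 0,"y": 0,"z": 0,"turn": 0}
    - {"claw": 1,"x": 0,"y": 0,"z": 0,"turn": 0}
    - {"claw": 1,"x": 0,"y": 0,"z": 0,"turn": 0}
    - {"claw": 1,"x": 0,"y": 0,"z": 0,"turn": 0}
    - {"claw": 1,"x": 0,"y": 0,"z": 0,"turn": 0}

```text
clock: 23.3
eef_pos: [0.5665, -0.0347, 0.0301]
tcp_rot: [-3.142, -0.0, 1.394]
force: [2.3, 5.1, 3.8]
grip_width: 0.0238
gripper_force: 35.0
```

Request:
drive_tool:
  steps:
    - {"claw": 1,"x": 0,"y": 0,"z": 0,"turn": 0}
    - {"claw": 1,"x": 0,"y": 0,"z": 0,"turn": 0}
    - {"claw": 1,"x": 0,"y": 0,"z": 0,"turn": 0}
    - {"claw": 1,"x": 0,"y": 0,"z": 0,"turn": 0}
    - {"claw": 1,"x": 0,"y": 0,"z": 0,"turn": 0}

```text
clock: 23.92
eef_pos: [0.5664, -0.0347, 0.0301]
tcp_rot: [-3.141, -0.0, 1.394]
force: [1.5, 4.7, 3.3]
grip_width: 0.0237
gripper_force: 35.0
```

Request:
drive_tool:
  steps:
    - {"claw": 1,"x": 0,"y": 0,"z": 0,"turn": 0}
    - {"claw": 1,"x": 0,"y": 0,"z": 0,"turn": 0}
    - {"claw": 1,"x": 0,"y": 0,"z": 0,"turn": 0}
    - {"claw": 1,"x": 0.06,"y": 0,"z": 0,"turn": 0}
    - {"claw": 1,"x": 0.12,"y": 0,"z": 0,"turn": 0}

```text
clock: 24.55
eef_pos: [0.5681, -0.0259, 0.0302]
tcp_rot: [-3.142, 0.0, 1.394]
force: [1.4, 4.4, 4.2]
grip_width: 0.0237
gripper_force: 35.0
```

Request:
drive_tool:
  steps:
    - {"claw": 1,"x": 0.16,"y": 0,"z": 0,"turn": 0}
    - {"claw": 1,"x": 0.16,"y": 0,"z": 0,"turn": 0}
    - {"claw": 1,"x": 0.16,"y": 0,"z": 0,"turn": 0}
    - {"claw": 1,"x": 0.16,"y": 0,"z": 0,"turn": 0}
    - {"claw": 1,"x": 0.16,"y": 0,"z": 0,"turn": 0}

```text
clock: 25.18
eef_pos: [0.5752, 0.0139, 0.0303]
tcp_rot: [3.141, 0.0, 1.394]
force: [1.8, 2.5, 6.1]
grip_width: 0.0237
gripper_force: 35.0
```

Request:
drive_tool:
  steps:
    - {"claw": 1,"x": 0.16,"y": 0,"z": 0,"turn": 0}
    - {"claw": 1,"x": 0.16,"y": 0,"z": 0,"turn": 0}
    - {"claw": 1,"x": 0.12,"y": 0,"z": 0,"turn": 0}
    - {"claw": 1,"x": 0.08,"y": 0,"z": 0,"turn": 0}
    - {"claw": 1,"x": 0,"y": 0,"z": 0,"turn": 0}

```text
clock: 25.8
eef_pos: [0.5798, 0.0395, 0.0304]
tcp_rot: [3.141, 0.0, 1.395]
force: [0.4, 3.2, 7.1]
grip_width: 0.0238
gripper_force: 35.0
```

Request:
drive_tool:
  steps:
    - {"claw": 1,"x": 0.05,"y": 0,"z": 0,"turn": 0}
    - {"claw": 1,"x": 0.04,"y": 0,"z": 0,"turn": 0}
    - {"claw": 1,"x": 0.03,"y": 0,"z": 0,"turn": 0}
    - {"claw": 1,"x": 0.02,"y": 0,"z": 0,"turn": 0}
    - {"claw": 1,"x": 0,"y": 0,"z": 0,"turn": 0}

```text
clock: 26.42
eef_pos: [0.581, 0.0461, 0.0304]
tcp_rot: [3.141, 0.0, 1.395]
force: [-0.4, 2.6, 7.0]
grip_width: 0.0236
gripper_force: 35.0
```

Request:
drive_tool:
  steps:
    - {"claw": 1,"x": 0.02,"y": 0,"z": 0,"turn": 0}
    - {"claw": 1,"x": 0.01,"y": 0,"z": 0,"turn": 0}
    - {"claw": 1,"x": 0,"y": 0,"z": 0,"turn": 0}
    - {"claw": 1,"x": 0,"y": 0,"z": 0,"turn": 0}
    - {"claw": 1,"x": 0,"y": 0,"z": 0,"turn": 0}

```text
clock: 27.05
eef_pos: [0.5811, 0.0465, 0.0305]
tcp_rot: [3.141, 0.002, 1.395]
force: [0.2, -1.6, 8.1]
grip_width: 0.0239
gripper_force: 35.0
```

The pull vanished and reversed (-1.6 N), so the blade is fully in. I let go and rise.

Request:
drive_tool:
  steps:
    - {"claw": 0,"x": 0,"y": 0,"z": 0,"turn": 0}
    - {"claw": 0,"x": 0,"y": 0,"z": 0,"turn": 0}
    - {"claw": 0,"x": 0,"y": 0,"z": 0,"turn": 0}
    - {"claw": 0,"x": 0,"y": 0,"z": -0.1,"turn": 0}
    - {"claw": 0,"x": 0,"y": 0,"z": -0.3,"turn": 0}

```text
clock: 27.68
eef_pos: [0.5804, 0.0473, 0.0502]
tcp_rot: [-3.14, 0.0, 1.394]
force: [-0.9, 0.2, -0.3]
grip_width: 0.0437
gripper_force: 0.0
```

Request:
drive_tool:
  steps:
    - {"claw": 0,"x": 0,"y": 0,"z": -0.5,"turn": 0}
    - {"claw": 0,"x": 0,"y": 0,"z": -0.7,"turn": 0}
    - {"claw": 0,"x": 0,"y": 0,"z": -0.7,"turn": 0}
    - {"claw": 0,"x": 0,"y": 0,"z": -0.5,"turn": 0}
    - {"claw": 0,"x": 0,"y": 0,"z": 0,"turn": 0}

```text
clock: 28.3
eef_pos: [0.583, 0.0473, 0.1732]
tcp_rot: [3.136, -0.001, 1.394]
force: [-0.2, -0.0, -0.6]
grip_width: 0.044
gripper_force: 0.0
```

Run:
```python
from h import *
b=eyes.get_image('side').astype(float);s=bot.read_state();print(s['clock'],s['eef_pos'],s['force'])
g5=cv2.resize(cv2.imread('pics/s5.png')[:,:500],(100,100),interpolation=cv2.INTER_AREA).astype(float)
d=np.abs(b[130:230,220:320]-g5).mean(2);m=d>45;ys,xs=np.where(m);print('changed px',m.sum(),'below row 165:',[(x+220,y+130,int(d[y,x])) for y,x in zip(ys,xs) if y>38][:40])
print(b.mean(2)[186:206,266:278].astype(int))
```

```text
28.35 [0.58184753 0.0473201  0.17144483] [ 0.00605606  0.09625669 -0.22939115]
changed px 419 below row 165: []
[[ 73  74  73  73  73  73  69  82 147 199 207 206]
 [ 73  73  75  73  73  72  68  83 145 192 204 207]
 [ 73  74  73  74  73  70  87 116 155 186 189 191]
 [ 72  74  74  73  72  80 146 193 189 193 184 172]
 [ 72  74  73  72  73  73  97 120 113 116 117 112]
 [ 72  74  72  71  73  74  79  85  92 100 101 101]
 [ 72  77  81  79  78  77  78  78  84  94 104 102]
 [ 46  51  66  76  75  70  62  58  60  85 102 103]
 [ 83  83  51  54  55  54  52  52  58  84 103 102]
 [127 131  60  51  52  52  54  51  57  81  98 101]
 [142 127  56  50  55  54  53  50  56  86 112 121]
 [203 156  61  49  54  54  54  52  76 156 212 209]
 [216 177  65  46  54  54  53  49  76 163 216 213]
 [214 177  64  48  53  54  52  49  73 161 212 209]
 [213 174  64  45  55  54  54  49  74 161 213 209]
 [211 174  67  46  51  52  51  48  73 161 213 211]
 [210 186 101  48  45  47  44  50  74 156 211 211]
 [208 186 112  61  67  75  85 109 127 169 207 207]
 [208 207 189 165 186 210 210 208 205 206 209 207]
 [205 207 207 206 210 213 212 210 210 208 208 207]]
```

The tape, button and tab appear the same as just after seating (tab within 0.3 px), and nothing is being touched. I'm handing in the job.

```bash
python3 -c "
from plant import bot
print(bot.close_job())"
```

```text
the job is handed in; nothing more can be done
None
```

I handed the job in at about 28 s of the 59 s, and no verdict came back: the tape is seated in the saddle and let go, its button was pressed fully down and released, and the tab was drawn 84 mm to the knob by my camera measurements, held there for about 2 s and eased fully back in.

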